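Restock the coffee-pod drawer by blend and shut it

ROBOT

A 6-joint arm with a two-finger parallel gripper is mounted at the origin on a cart in front of the work surface, level with it; the furniture and walls round the work are solid. World frame = base frame: x ahead of the robot, y to its left, z up, the work surface at z = 0. Lengths are in m, angles in degrees, forces in N, time in s.
With the tool pointing down it reaches from about 0.375 to 0.75 m from the base axis. Payload 9 kg.
Tool frame: the origin (TCP) lies between the finger pads; the fingertips stand 22 mm ahead of it and the grasp point (between the pads) lies 3 mm ahead of it; z points along the fingers, y is the line along which they close (so a half turn about z gives the same grasp; the last joint's range is limited). The gripper opens to 85 mm and grips with 20 to 120 N. Pads are 22 mm wide; open, the fingers measure 114 mm over their backs; the gripper's body (76 mm by 85 mm) begins 54 mm behind the grasp point. The pads swing forward as they close: fully open they stand 13 mm farther back than shut.
Start: joints at [-78.65, 5.964, 5.575, 89.605, 0, 77.527], TCP at [0.242, -0.549, 0.253] pointing down, gripper open.
Joint ranges: [-171.21, 171.21], [-48.23, 106.86], [-62.78, 66.21], [-105.2, 120.99], [-86.42, 89.51], [-180, 180]. Speed limits (degrees/s): [127.2, 127.2, 147.25, 180, 180, 180].

INTERFACE

Orientations are given as a 3x3 rotation matrix whose columns are the frame's x, y, z axes.
In Python, from workcell import manip, vision, job gives the robot as it stands.
- The arm moves only by the tool move_arm, never from a script. Its argument "moves" is a list of rows, each a list of 7 numbers: the turn, a rotation vector about the world's x, y, z as a fraction of full scale, then the shift along the world's x, y, z as a fraction of full scale, then the gripper's target within -1 to 1 (shut at 1, half-way at 0, fully open at -1). In form: [[wx, wy, wz, x, y, z, fingers], ...]. A call has 1 to 20 rows; each row is the pose to reach, as a shift and turn from the pose commanded when the call began; what a row does not reach only later rows make up. Full scale, the value 1, is 0.2 m for a shift and pi/2 rad for a turn. A row lasts 1/8 s, in which the tool goes at most 62.5 mm and 10.7 degrees, less where a joint would pass 70% of its speed; a pose out of reach is approached as far as the arm can. A call with a number of a shift or a turn outside -1 to 1 is refused whole. A call with a gripper value outside its range is refused whole. The fingers move at their own pace and stop on an object; "newtons" is the grip in N (left out, the last holds). Time passes only in rows, so rows that repeat a pose let the fingers close. It gives the time, the measured TCP pose, the force, the opening and the grip force at its end, in the units of the state.
- manip.read_state(): the state, without advancing time (a new reading comes with each control period).
- vision.read_camera(name): name is "scene" or "top"; returns the picture (420x560x3 uint8, red, green, blue); there is no depth.
- vision.camera_info(name): a dict with "K" (3x3 intrinsics, pixels), "rvec" (rotation vector, rad) and "tvec" (3), from world to camera coordinates, as OpenCV has them. Camera axes: x right, y down, z forward; pixel columns grow to the right and rows downward; lengths in m; the calibration is good to about 2 mm. A picture is of the moment at which its call begins. camera_info takes no time and is no camera call.
- job.sign_off(): hands the job in; it is judged then, once.
The state is a dict: "t": time; "q": joint angles; "dq": joint speeds; "joint_torque": joint torques, N m; "tcp_pos": TCP position; "tool_rot": TCP orientation; "contact_force": force on the tool from outside, world axes, zero at the start; "wrist_torque": the same for the moment, N m; "gripper_width": opening from 0.0 (shut) to 1.0 (fully open); "grip_force": force on a finger pad.
Only numpy, scipy, OpenCV 4.12 (cv2) and the standard library are available. Lean on these libraries where they do the work, as an engineer would, in place of code of your own. Each camera call takes 0.05 s, during which the arm holds its last target. There are 200 camera calls.

TASK

Put the four sealed coffee pods away in the open pod drawer, each standing upright in a free well of the row that already holds a pod with the same foil colour, and then push the drawer fully shut. The two opened, empty pods are for the recycling: leave them standing where they are.

Things in the scene. Friction and masses are not known exactly. Their poses are not given: they have to be found in the camera images.
- cabinet: Low bamboo pod cabinet, fixed, 220 deep (x) x 196 wide (y) x 72 mm high. Origin: centre of its underside on the worktop; x points from front to back, y to the left, z up. Its open drawer comes out of the front (-x) by q; the drawer's wood front is 67 mm high, outer face at x = -0.122 - q; a steel finger-pull ledge on it, 90 mm long along y about y = 0, 46 to 58 mm up, reaches forward to x = -0.135 - q.
- pod_drawer (a joint): q, m the drawer is out: 0 shut, 0.19 stop; starts 0.18 to 0.188. Pushes at 1.5 to 3 N, stays where left. White tray in it: six round wells 50 mm across, 18 deep; floor 6 mm, tray top 24 mm over the worktop. Well centres in the cabinet frame: x = -0.074 - q (front), -0.012 - q (middle), 0.050 - q (rear); y = +0.042 (left row), -0.042 (right row). Front and middle wells start free.
- pod_teal_1: White tapered plastic coffee pod, 45 mm tall, 35 mm across at the base and 45 mm just under the rim; round rim 52 mm across, 5 mm high, at the very top: grip across it. About 25 g. Origin: centre of the underside, z up, any yaw. SEALED: the whole top is one closed teal foil disc (with a small soft tab). Stands loose on the worktop; to be put away.
- pod_teal_2: White tapered plastic coffee pod, 45 mm tall, 35 mm across at the base and 45 mm just under the rim; round rim 52 mm across, 5 mm high, at the very top: grip across it. About 25 g. Origin: centre of the underside, z up, any yaw. SEALED: the whole top is one closed teal foil disc (with a small soft tab). Stands loose on the worktop; to be put away.
- pod_orange_1: White tapered plastic coffee pod, 45 mm tall, 35 mm across at the base and 45 mm just under the rim; round rim 52 mm across, 5 mm high, at the very top: grip across it. About 25 g. Origin: centre of the underside, z up, any yaw. SEALED: the whole top is one closed orange foil disc (with a small soft tab). Stands loose on the worktop; to be put away.
- pod_orange_2: White tapered plastic coffee pod, 45 mm tall, 35 mm across at the base and 45 mm just under the rim; round rim 52 mm across, 5 mm high, at the very top: grip across it. About 25 g. Origin: centre of the underside, z up, any yaw. SEALED: the whole top is one closed orange foil disc (with a small soft tab). Stands loose on the worktop; to be put away.
- stored_teal: White tapered plastic coffee pod, 45 mm tall, 35 mm across at the base and 45 mm just under the rim; round rim 52 mm across, 5 mm high, at the very top: grip across it. About 25 g. Origin: centre of the underside, z up, any yaw. SEALED, teal foil top; already loose in the rear well of one of the drawer's two rows, which makes that the teal row (left or right differs).
- stored_orange: White tapered plastic coffee pod, 45 mm tall, 35 mm across at the base and 45 mm just under the rim; round rim 52 mm across, 5 mm high, at the very top: grip across it. About 25 g. Origin: centre of the underside, z up, any yaw. SEALED, orange foil top; already loose in the rear well of one of the drawer's two rows, which makes that the orange row (left or right differs).
- empty_teal: White tapered plastic coffee pod, 45 mm tall, 35 mm across at the base and 45 mm just under the rim; round rim 52 mm across, 5 mm high, at the very top: grip across it. About 25 g. Origin: centre of the underside, z up, any yaw. OPENED, EMPTY: only a narrow teal foil ring is left on the rim round an open hole that shows the hollow inside. Loose on the worktop; stays there.
- empty_orange: White tapered plastic coffee pod, 45 mm tall, 35 mm across at the base and 45 mm just under the rim; round rim 52 mm across, 5 mm high, at the very top: grip across it. About 25 g. Origin: centre of the underside, z up, any yaw. OPENED, EMPTY: only a narrow orange foil ring is left on the rim round an open hole that shows the hollow inside. Loose on the worktop; stays there.
Mind the look-alikes: they are no part of the job. Leave any blue or pink look-alike of the pod_orange_1 alone.

How it is judged (in metres and radians):
At the end, for the whole second after the job is handed in: Drawer shut within 8 mm; the four sealed and two stored pods stand at rest on well floors in it (base 2 to 12 mm up, tilt under 0.15 rad), all teal pods within 12 mm of one row's line, all orange of the other's; both empties upright within 30 mm of where they stood (value of joint pod_drawer below 0.008 m and ((y of pod_teal_1 in the frame of cabinet between 0.03 and 0.054 m and y of pod_teal_2 in the frame of cabinet between 0.03 and 0.054 m and y of pod_orange_1 in the frame of cabinet between -0.054 and -0.03 m and y of pod_orange_2 in the frame of cabinet between -0.054 and -0.03 m and y of stored_teal in the frame of cabinet between 0.03 and 0.054 m and y of stored_orange in the frame of cabinet between -0.054 and -0.03 m) or (y of pod_teal_1 in the frame of cabinet between -0.054 and -0.03 m and y of pod_teal_2 in the frame of cabinet between -0.054 and -0.03 m and y of pod_orange_1 in the frame of cabinet between 0.03 and 0.054 m and y of pod_orange_2 in the frame of cabinet between 0.03 and 0.054 m and y of stored_teal in the frame of cabinet between -0.054 and -0.03 m and y of stored_orange in the frame of cabinet between 0.03 and 0.054 m)) and z of pod_teal_1 in the frame of cabinet between 0.002 and 0.012 m and x of pod_teal_1 in the frame of cabinet between -0.1 and 0.08 m and angle between each of pod_teal_1, pod_teal_2, pod_orange_1, pod_orange_2, stored_teal, stored_orange, empty_teal, empty_orange's own z axis and vertical below 0.15 rad and linear speed of each of pod_teal_1, pod_teal_2, pod_orange_1, pod_orange_2, stored_teal, stored_orange below 0.02 m/s and z of pod_teal_2 in the frame of cabinet between 0.002 and 0.012 m and x of pod_teal_2 in the frame of cabinet between -0.1 and 0.08 m and z of pod_orange_1 in the frame of cabinet between 0.002 and 0.012 m and x of pod_orange_1 in the frame of cabinet between -0.1 and 0.08 m and z of pod_orange_2 in the frame of cabinet between 0.002 and 0.012 m and x of pod_orange_2 in the frame of cabinet between -0.1 and 0.08 m and z of stored_teal in the frame of cabinet between 0.002 and 0.012 m and x of stored_teal in the frame of cabinet between -0.1 and 0.08 m and z of stored_orange in the frame of cabinet between 0.002 and 0.012 m and x of stored_orange in the frame of cabinet between -0.1 and 0.08 m and distance of each of empty_teal, empty_orange from where it was at the start of the episode below 0.03 m); the robot touches nothing.
It fails at once if an opened, empty pod is carried off, shoved away or knocked over (distance of any of empty_teal, empty_orange from where it was at the start of the episode above 0.03 m or angle between any of empty_teal, empty_orange's own z axis and vertical above 0.5 rad).
It also fails if it takes over 131 s, if anything falls off the work surface, if the arm or the gripper's body presses on something with over 40 N, if the wrist force passes 120 N, or if a joint passes its speed limit or range.

## Working session

There is one attempt and no reset: what is moved stays moved. The work goes in short steps, Python scripts to look and compute and a tool call to move; the robot and the scene stay as the last step left them, time stands still between calls to the robot, and variables do not carry over. Pictures are saved under pics/ and viewed, at most 14 in all, crops included, and the job is handed in when it is done.

Besides the shell and the picture viewer there is one more tool, called as name(argument=value, ...) on one line, values as JSON. move_arm: Moves the arm, as the interface text tells. Shift numbers are shares of 0.2 m and turn numbers shares of pi/2 rad, none past 1 either way. Its arguments: {"type":"object","properties":{"moves":{"type":"array","items":{"type":"array","items":{"type":"number"}}},"newtons":{"type":"number"}},"required":["moves"]}

```bash
mkdir -p pics; ls
python3 - <<'E'
from workcell import manip, vision, job
import cv2
for n in ("scene","top"):
    im=vision.read_camera(n); cv2.imwrite(f"pics/{n}0.png",im[:,:,::-1]); print(n,vision.camera_info(n))
s=manip.read_state(); print(s["t"],s["tcp_pos"],s["tool_rot"],s["gripper_width"])
E
```

```text
pics
scene {'K': array([[413.78464988,   0.        , 283.97333101],
       [  0.        , 413.78464988, 205.61381238],
       [  0.        ,   0.        ,   1.        ]]), 'rvec': array([ 1.97016693, -0.70824697,  0.38913533]), 'tvec': array([-0.57171381,  0.15553599,  0.83294585])}
top {'K': array([[525.70496278,   0.        , 284.77935615],
       [  0.        , 525.70496278, 218.72999761],
       [  0.        ,   0.        ,   1.        ]]), 'rvec': array([ 1.54572344, -2.52878751,  0.35905525]), 'tvec': array([0.11158523, 0.58308938, 1.18843698])}
0.1 [ 0.24230581 -0.54860129  0.25260579] [[ 9.14789038e-01  4.03931871e-01 -2.43957736e-04]
 [ 4.03931873e-01 -9.14788347e-01  1.14973587e-03]
 [ 2.41245267e-04 -1.15030808e-03 -9.99999309e-01]] 0.996861170306193
```

View pics/top0.png

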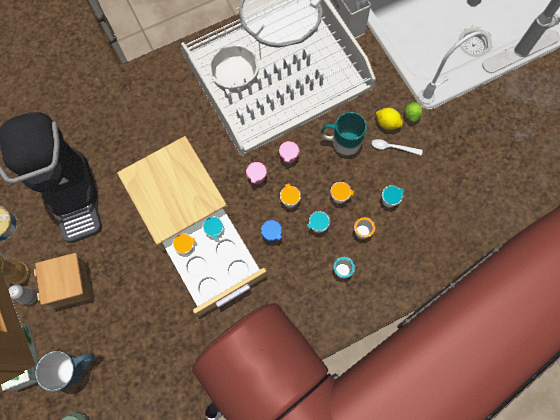

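View pics/scene0.png

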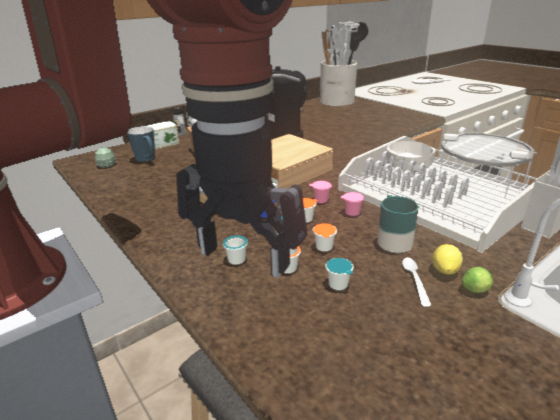

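The top view shows these candidates:
- Sealed orange pods at (291,196) and (341,191).
- Sealed teal pods at (319,221) and (392,195).
- Opened rings: orange at (364,228) and teal at (344,267).
- Look-alikes: pink at (256,173) and (289,152), blue at (271,231).
- Stored pods: orange at (184,243) and teal at (213,226).

Next I'll measure positions and confirm the pods in an enlarged crop.

```bash
cat > h.py <<'E'
from workcell import manip, vision, job
import cv2, numpy as np
def ray(n,pts,z):
    c=vision.camera_info(n); R=cv2.Rodrigues(c["rvec"])[0]; C=-R.T@c["tvec"]
    p=cv2.undistortPoints(np.array(pts,float).reshape(-1,1,2),c["K"],None).reshape(-1,2)
    d=np.c_[p,np.ones(len(p))]@R
    return (C+d*((z-C[2])/d[:,2])[:,None])
def proj(n,P):
    c=vision.camera_info(n); return cv2.projectPoints(np.array(P,float).reshape(-1,1,3),c["rvec"],c["tvec"],c["K"],None)[0].reshape(-1,2)
def mask(im,col):
    h=cv2.cvtColor(im,cv2.COLOR_RGB2HSV)
    lo,hi={"orange":((10,180,130),(22,255,255)),"teal":((88,150,90),(98,255,255)),"wood":((12,50,120),(25,150,255)),}[col]
    return cv2.inRange(h,lo,hi)
def blobs(im,col,amin=60,z=0.045,n="top"):
    cs,_=cv2.findContours(mask(im,col),cv2.RETR_EXTERNAL,cv2.CHAIN_APPROX_NONE)
    out=[]
    for c in cs:
        if cv2.contourArea(c)<amin: continue
        w=ray(n,c.reshape(-1,2),z)[:,:2]
        (x,y),r=cv2.minEnclosingCircle(w.astype(np.float32))
        e=cv2.fitEllipse((w*1000).astype(np.float32))
        px=c.reshape(-1,2).mean(0)
        out.append((px.round(),np.array(e[0])/1000,np.array(e[1]),(x,y,r)))
    return out
E
python3 - <<'E'
from h import *
im=cv2.imread("pics/top0.png")[:,:,::-1].copy()
for c in("orange","teal"):
    for b in blobs(im,c): print(c,b[0],b[1].round(4),b[2].round(1),np.round(b[3],4))
m=mask(im,"wood"); cs,_=cv2.findContours(m,cv2.RETR_EXTERNAL,cv2.CHAIN_APPROX_NONE)
for c in cs:
    if cv2.contourArea(c)<300: continue
    for z in(.072,.067):
        w=ray("top",c.reshape(-1,2),z)[:,:2].astype(np.float32); r=cv2.minAreaRect(w)
        print("wood",c.reshape(-1,2).mean(0),z,r,cv2.boxPoints(r).round(4).tolist())
cv2.imwrite("pics/crop1.png",cv2.resize(im[135:310,155:420],None,fx=3,fy=3,interpolation=cv2.INTER_CUBIC)[:,:,::-1])
E
```

```text
orange [184. 243.] [0.64   0.0801] [44.1 47.4] [0.64   0.0777 0.0259]
orange [290. 194.] [ 0.6326 -0.2122] [41.6 51.6] [ 0.6351 -0.2115  0.0275]
orange [343. 191.] [ 0.5804 -0.3323] [43.1 49.9] [ 0.5794 -0.3351  0.0272]
teal [213. 227.] [ 0.6446 -0.0026] [42.5 49. ] [ 0.6426 -0.0039  0.027 ]
teal [318. 221.] [ 0.537  -0.2433] [43.2 50.6] [ 0.5367 -0.2411  0.0274]
teal [393. 194.] [ 0.5128 -0.4439] [43.3 48.6] [ 0.5116 -0.4455  0.0268]
teal [347. 131.] [ 0.7284 -0.4338] [56.8 96.9] [ 0.7357 -0.4282  0.0545]
wood [536.25128205 399.13333333] 0.072 ((-0.06556640565395355, -0.4809104800224304), (0.09016457945108414, 0.179792582988739), 10.926236152648926) [[-0.12690000236034393, -0.40119999647140503], [-0.09279999881982803, -0.5777000188827515], [-0.00430000014603138, -0.5605999827384949], [-0.03830000013113022, -0.3840999901294708]]
wood [536.25128205 399.13333333] 0.067 ((-0.06682319939136505, -0.48281389474868774), (0.09052999317646027, 0.18052123486995697), 10.926238059997559) [[-0.12839999794960022, -0.4027999937534332], [-0.094200000166893, -0.5799999833106995], [-0.0052999998442828
[... 2564 characters left out ...]
0.04800000041723251], [0.8813999891281128, 0.1581999957561493]]
wood [168.1996008   20.28143713] 0.072 ((1.20425283908844, -0.12474982440471649), (0.39517679810523987, 0.19207586348056793), 62.5678596496582) [[1.027999997138977, -0.25589999556541443], [1.1985000371932983, -0.34439998865127563], [1.3804999589920044, 0.006399999838322401], [1.2100000381469727, 0.09489999711513519]]
wood [168.1996008   20.28143713] 0.067 ((1.2081425189971924, -0.12520967423915863), (0.3967783749103546, 0.19285430014133453), 62.56785202026367) [[1.0312000513076782, -0.25690001249313354], [1.202299952507019, -0.3456999957561493], [1.38510000705719, 0.006399999838322401], [1.2139999866485596, 0.09529999643564224]]
```

View pics/crop1.png

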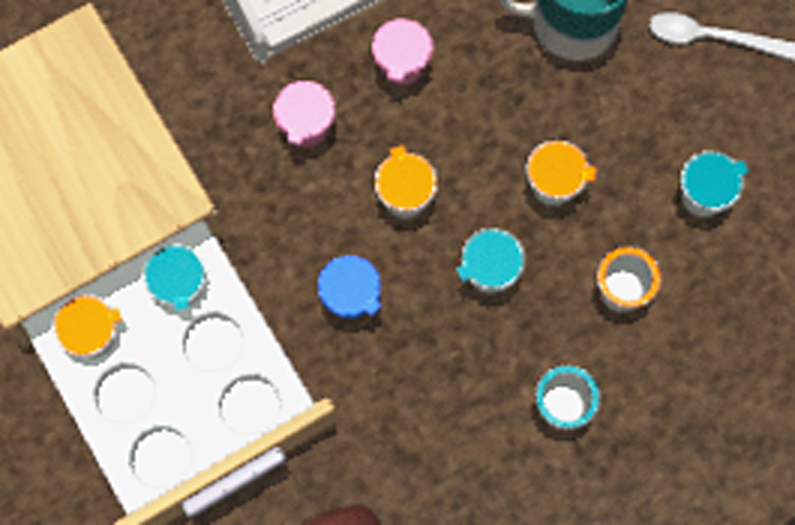

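Confirmed in the crop: the four full-disc pods are the sealed ones and the two rings are empties. The left row is orange (stored pod rear left) and the right row is teal. Now I'll refine the centres with the tabs removed, check the wells against the drawer front, and check the spacing.

Run:
```python
from h import *
im=cv2.imread("pics/top0.png")[:,:,::-1].copy()
c=vision.camera_info("top");R=cv2.Rodrigues(c["rvec"])[0];print("cam",-R.T@c["tvec"])
k=cv2.getStructuringElement(cv2.MORPH_ELLIPSE,(9,9))
for col in("orange","teal"):
    m=cv2.morphologyEx(cv2.resize(mask(im,col),None,fx=3,fy=3,interpolation=cv2.INTER_LINEAR)//128*255,cv2.MORPH_OPEN,cv2.getStructuringElement(cv2.MORPH_ELLIPSE,(29,29)))
    cs,_=cv2.findContours(m,cv2.RETR_EXTERNAL,cv2.CHAIN_APPROX_NONE)
    for q in cs:
        p=(q.reshape(-1,2)-1)/3.; z=.051 if p[:,0].mean()<230 else .045
        e=cv2.fitEllipse((ray("top",p,z)[:,:2]*1000).astype(np.float32)); P=np.array(e[0])/1000
        print(col,p.mean(0).round(),P.round(4),np.round(e[1],1),"scene px",proj("scene",[*P,z]).round(),"reach",np.hypot(*P).round(3))
for nm,p in(("eO",(364,226)),("eT",(344,267)),("blue",(271,230)),("pink1",(256,172)),("pink2",(289,151))): print(nm,ray("top",[p],.045)[0].round(3))
w=[(225.7,248.7),(196,266),(238,269.7),(208.3,287.3)]; print("wells seen RM LM RF LF\n",ray("top",w,.024)[:,:2].round(4))
X=np.array((.9972,.0751));Y=np.array((-.0751,.9972));F=np.array((.4711,.0268))
for n,a,b in(("RM",.110,-.042),("LM",.110,.042),("RF",.048,-.042),("LF",.048,.042),("RR",.172,-.042),("LR",.172,.042)): print(n,(F+a*X+b*Y).round(4))
```

```text
cam [ 0.24454147 -0.01126877  1.30571798]
orange [183. 243.] [0.6383 0.081 ] [43.4 45.5] scene px [[241. 165.]] reach 0.643
orange [290. 195.] [ 0.63   -0.2116] [43.8 44.5] scene px [[305. 203.]] reach 0.665
orange [340. 191.] [ 0.5815 -0.3304] [43.8 44.6] scene px [[324. 229.]] reach 0.669
teal [213. 226.] [ 0.6436 -0.0028] [44.4 45.1] scene px [[259. 173.]] reach 0.644
teal [319. 221.] [ 0.5368 -0.2449] [44.7 45.3] scene px [[284. 221.]] reach 0.59
teal [392. 195.] [ 0.5128 -0.4424] [44.  45.5] scene px [[339. 266.]] reach 0.677
eO [ 0.474 -0.338  0.045]
eT [ 0.406 -0.244  0.045]
blue [ 0.57  -0.128  0.045]
pink1 [ 0.726 -0.163  0.045]
pink2 [ 0.739 -0.265  0.045]
wells seen RM LM RF LF
 [[ 0.5839 -0.0072]
 [ 0.5778  0.0771]
 [ 0.5218 -0.0116]
 [ 0.5156  0.0721]]
RM [ 0.5839 -0.0068]
LM [0.5776 0.0769]
RF [ 0.5221 -0.0115]
LF [0.5158 0.0723]
RR [ 0.6458 -0.0022]
LR [0.6395 0.0816]
```

move_arm(moves=[[0, 0, 0.89, 0.7, 0.25, -0.2, -1], [0, 0, 0.89, 0.7, 0.25, -0.2, -1], [0, 0, 0.89, 0.7, 0.25, -0.2, -1], [0, 0, 0.89, 0.7, 0.25, -0.2, -1], [0, 0, 0.89, 0.7, 0.25, -0.2, -1], [0, 0, 0.89, 0.7, 0.25, -0.2, -1], [0, 0, 0.89, 0.7, 0.25, -0.2, -1], [0, 0, 0.89, 0.7, 0.25, -0.2, -1], [0, 0, 0.89, 0.7, 0.25, -0.2, -1]])

```text
t: 1.23
tcp_pos: [0.3823, -0.4987, 0.2129]
tool_rot: [[-0.24, 0.971, -0.0], [0.971, 0.24, 0.001], [0.001, -0.0, -1.0]]
contact_force: [0.1, -0.4, 0.6]
gripper_width: 0.999
grip_force: 0.0
```

move_arm(moves=[[0, 0, 0.893, 0.6525, 0.2815, -0.36, -1], [0, 0, 0.893, 0.6525, 0.2815, -0.36, -1], [0, 0, 0.893, 0.6525, 0.2815, -0.36, -1], [0, 0, 0.893, 0.6525, 0.2815, -0.36, -1], [0, 0, 0.893, 0.6525, 0.2815, -0.36, -1], [0, 0, 0.893, 0.6525, 0.2815, -0.36, -1], [0, 0, 0.893, 0.6525, 0.2815, -0.36, -1], [0, 0, 0.893, 0.6525, 0.2815, -0.36, -1], [0, 0, 0.893, 0.6525, 0.2815, -0.36, -1], [0, 0, 0.893, 0.6525, 0.2815, -0.36, -1]])

```text
t: 2.48
tcp_pos: [0.5128, -0.4426, 0.1412]
tool_rot: [[-0.997, -0.072, -0.0], [-0.072, 0.997, 0.0], [0.0, 0.0, -1.0]]
contact_force: [-0.5, -0.4, -0.5]
gripper_width: 0.998
grip_force: 0.0
```

move_arm(moves=[[0, 0, 0, 0, 0, -0.25, -1], [0, 0, 0, 0, 0, -0.42, -1], [0, 0, 0, 0, 0, -0.49, -1], [0, 0, 0, 0, 0, -0.49, -1], [0, 0, 0, 0, 0, -0.49, 1], [0, 0, 0, 0, 0, -0.49, 1], [0, 0, 0, 0, 0, -0.49, 1], [0, 0, 0, 0, 0, -0.49, 1], [0, 0, 0, 0, 0, -0.49, 1], [0, 0, 0, 0, 0, -0.49, 1], [0, 0, 0, 0, 0, -0.49, 1], [0, 0, 0, 0, 0, -0.49, 1]], newtons=25)

```text
t: 3.98
tcp_pos: [0.5137, -0.4435, 0.0454]
tool_rot: [[-0.997, -0.075, 0.002], [-0.075, 0.997, -0.002], [-0.002, -0.002, -1.0]]
contact_force: [-1.3, 1.0, 5.4]
gripper_width: 0.591
grip_force: 25.2
```

move_arm(moves=[[0, 0, 0, 0, 0, 0.06, 1], [0, 0, 0, 0, 0, 0.3, 1], [0, 0, 0, 0, 0, 0.5, 1], [0, 0, 0, 0, 0, 0.5, 1]])

```text
t: 4.47
tcp_pos: [0.5145, -0.4446, 0.1491]
tool_rot: [[-0.997, -0.075, 0.005], [-0.075, 0.997, -0.006], [-0.004, -0.006, -1.0]]
contact_force: [0.5, 0.1, -0.5]
gripper_width: 0.594
grip_force: 26.2
```

Run:
```python
from h import *
a=vision.read_camera("scene")[60:340,150:450]
cv2.imwrite("pics/g1.png",cv2.resize(a,None,fx=2,fy=2)[:,:,::-1])
s=manip.read_state();print(s["gripper_width"],s["tcp_pos"],s["contact_force"])
```

```text
0.5911966097670406 [ 0.5137245  -0.44366277  0.14635263] [ 1.39109436 -0.16955507 -0.59226903]
```

View pics/g1.png

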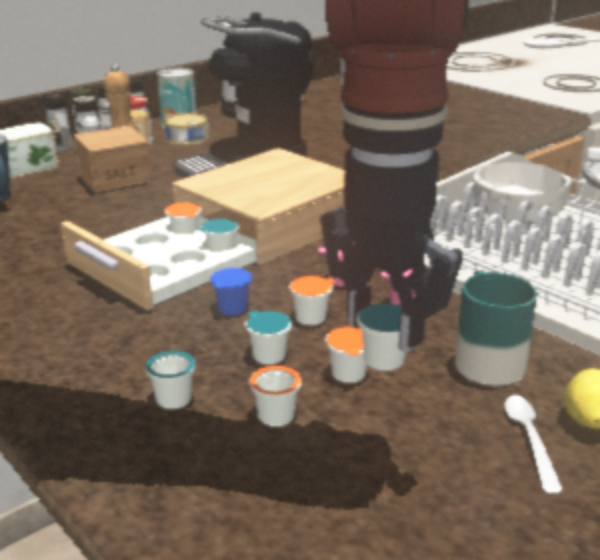

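The pod is held upright between the pads at about (380,335) in the crop. Carrying it to the right-middle well.

move_arm(moves=[[0, 0, 0, 0.05, 0.12, 0, 1], [0, 0, 0, 0.1, 0.35, 0, 1], [0, 0, 0, 0.15, 0.6, 0, 1], [0, 0, 0, 0.2, 0.85, 0, 1], [0, 0, 0, 0.2, 1, 0, 1]])

```text
t: 5.15
tcp_pos: [0.5528, -0.2386, 0.1421]
tool_rot: [[-0.997, -0.077, -0.002], [-0.077, 0.997, 0.002], [0.001, 0.002, -1.0]]
contact_force: [-0.1, -0.2, 0.1]
gripper_width: 0.592
grip_force: 26.2
```

move_arm(moves=[[0, 0, 0, 0.04, 0.25, 0, 1], [0, 0, 0, 0.08, 0.5, 0, 1], [0, 0, 0, 0.12, 0.75, 0, 1], [0, 0, 0, 0.15, 0.95, 0, 1], [0, 0, 0, 0.155, 1, 0, 1], [0, 0, 0, 0.155, 1, 0, 1]])

```text
t: 5.9
tcp_pos: [0.5833, -0.0416, 0.1426]
tool_rot: [[-0.997, -0.076, -0.001], [-0.076, 0.997, 0.0], [0.001, 0.0, -1.0]]
contact_force: [0.3, -0.2, -0.4]
gripper_width: 0.584
grip_force: 26.2
```

move_arm(moves=[[0, 0, 0, 0, 0.1775, 0, 1], [0, 0, 0, 0, 0.1775, 0, 1], [0, 0, 0, 0, 0.1775, -0.1, 1], [0, 0, 0, 0, 0.1775, -0.2, 1], [0, 0, 0, 0, 0.1775, -0.3, 1], [0, 0, 0, 0, 0.1775, -0.3, 1]])

```text
t: 6.65
tcp_pos: [0.5821, -0.0071, 0.0804]
tool_rot: [[-0.997, -0.074, -0.004], [-0.074, 0.997, 0.001], [0.004, 0.001, -1.0]]
contact_force: [-0.4, -0.0, 0.1]
gripper_width: 0.592
grip_force: 26.3
```

move_arm(moves=[[0, 0, 0, 0, 0, -0.07, 1], [0, 0, 0, 0, 0, -0.13, 1], [0, 0, 0, 0, 0, -0.157, 1], [0, 0, 0, 0, 0, -0.157, 1], [0, 0, 0, 0, 0, -0.157, 1]])

```text
t: 7.28
tcp_pos: [0.584, -0.0071, 0.052]
tool_rot: [[-0.997, -0.075, 0.0], [-0.075, 0.997, 0.0], [-0.0, 0.0, -1.0]]
contact_force: [-0.0, -1.3, -0.7]
gripper_width: 0.591
grip_force: 26.3
```

move_arm(moves=[[0, 0, 0, 0, 0, 0, -0.6], [0, 0, 0, 0, 0, 0, -0.6], [0, 0, 0, 0, 0, 0, -0.6], [0, 0, 0, 0, 0, 0, -0.6], [0, 0, 0, 0, 0, 0.1, -0.6], [0, 0, 0, 0, 0, 0.3, -0.6], [0, 0, 0, 0, 0, 0.5, -0.6], [0, 0, 0, 0, 0, 0.5, -0.6]])

```text
t: 8.28
tcp_pos: [0.5862, -0.0076, 0.1574]
tool_rot: [[-0.997, -0.075, 0.007], [-0.075, 0.997, -0.002], [-0.007, -0.002, -1.0]]
contact_force: [-0.3, 0.2, -0.2]
gripper_width: 0.798
grip_force: 0.0
```

Run:
```python
from h import *
a=vision.read_camera("scene")[60:340,150:450]
b=vision.read_camera("top")[130:330,140:420]
cv2.imwrite("pics/p1.png",np.hstack([cv2.resize(a,(400,373)),cv2.resize(b,(400,373))])[:,:,::-1])
```

```text
(no output)
```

View pics/p1.png

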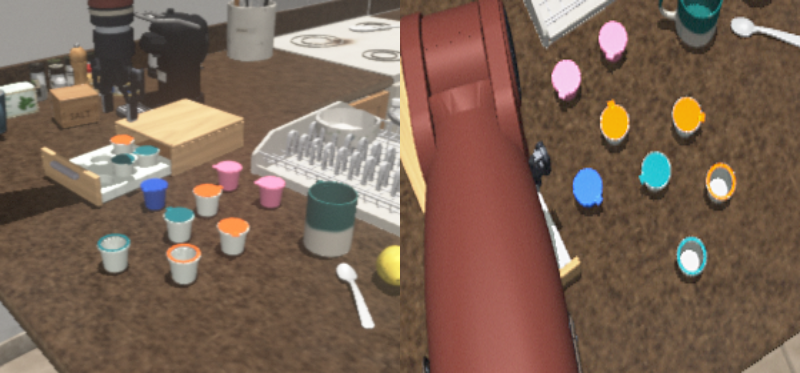

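Pod teal_2 stands level in the right-middle well, at (123,162) in the left half. Next is the teal pod at (0.537, -0.245).

move_arm(moves=[[0, 0, 0, 0, -0.2, 0, -1], [0, 0, 0, -0.1, -0.5, 0, -1], [0, 0, 0, -0.2, -0.8, 0, -1], [0, 0, 0, -0.235, -1, 0, -1], [0, 0, 0, -0.235, -1, 0, -1]])

```text
t: 9.0
tcp_pos: [0.5355, -0.2094, 0.1508]
tool_rot: [[-0.997, -0.071, -0.002], [-0.071, 0.997, 0.001], [0.002, 0.001, -1.0]]
contact_force: [0.7, 0.5, -0.5]
gripper_width: 0.996
grip_force: 0.0
```

move_arm(moves=[[0, 0, 0, 0, -0.19, 0, -1], [0, 0, 0, 0, -0.19, 0, -1], [0, 0, 0, 0, -0.19, 0, -1], [0, 0, 0, 0, -0.19, -0.25, -1], [0, 0, 0, 0, -0.19, -0.45, -1], [0, 0, 0, 0, -0.19, -0.54, -1], [0, 0, 0, 0, -0.19, -0.54, -1], [0, 0, 0, 0, -0.19, -0.54, -1], [0, 0, 0, 0, -0.19, -0.54, 1], [0, 0, 0, 0, -0.19, -0.54, 1], [0, 0, 0, 0, -0.19, -0.54, 1], [0, 0, 0, 0, -0.19, -0.54, 1], [0, 0, 0, 0, -0.19, -0.54, 1], [0, 0, 0, 0, -0.19, -0.54, 1], [0, 0, 0, 0, -0.19, -0.54, 1], [0, 0, 0, 0, -0.19, -0.54, 1]])

```text
t: 11.0
tcp_pos: [0.5374, -0.2455, 0.0452]
tool_rot: [[-0.997, -0.075, 0.001], [-0.075, 0.997, -0.001], [-0.001, -0.001, -1.0]]
contact_force: [-0.5, 1.2, 5.1]
gripper_width: 0.592
grip_force: 25.1
```

move_arm(moves=[[0, 0, 0, 0, 0, 0.06, 1], [0, 0, 0, 0, 0, 0.3, 1], [0, 0, 0, 0, 0, 0.5, 1], [0, 0, 0, 0, 0.1, 0.5, 1], [0, 0, 0, 0, 0.35, 0.5, 1], [0, 0, 0, -0.05, 0.6, 0.5, 1], [0, 0, 0, -0.0725, 0.85, 0.5, 1], [0, 0, 0, -0.0725, 1, 0.5, 1], [0, 0, 0, -0.0725, 1, 0.5, 1]])

```text
t: 12.12
tcp_pos: [0.5217, -0.0427, 0.1435]
tool_rot: [[-0.997, -0.078, -0.001], [-0.078, 0.997, 0.001], [0.001, 0.001, -1.0]]
contact_force: [0.4, 0.6, -0.9]
gripper_width: 0.593
grip_force: 26.3
```

move_arm(moves=[[0, 0, 0, 0, 0.167, 0, 1], [0, 0, 0, 0, 0.167, 0, 1], [0, 0, 0, 0, 0.167, -0.1, 1], [0, 0, 0, 0, 0.167, -0.25, 1], [0, 0, 0, 0, 0.167, -0.36, 1], [0, 0, 0, 0, 0.167, -0.43, 1], [0, 0, 0, 0, 0.167, -0.46, 1], [0, 0, 0, 0, 0.167, -0.46, 1], [0, 0, 0, 0, 0.167, -0.46, 1]])

```text
t: 13.25
tcp_pos: [0.5227, -0.012, 0.0523]
tool_rot: [[-0.997, -0.075, 0.001], [-0.075, 0.997, -0.0], [-0.001, -0.0, -1.0]]
contact_force: [0.6, -0.4, 0.0]
gripper_width: 0.594
grip_force: 26.3
```

move_arm(moves=[[0, 0, 0, 0, 0, 0, -0.6], [0, 0, 0, 0, 0, 0, -0.6], [0, 0, 0, 0, 0, 0, -0.6], [0, 0, 0, 0, 0, 0, -0.6], [0, 0, 0, 0, 0, 0.1, -0.6], [0, 0, 0, 0, 0, 0.3, -0.6], [0, 0, 0, 0, 0, 0.5, -0.6], [0, 0, 0, 0, -0.15, 0.5, -0.6], [0, 0, 0, 0.15, -0.4, 0.5, -1], [0, 0, 0, 0.35, -0.7, 0.5, -1], [0, 0, 0, 0.5385, -0.95, 0.5, -1], [0, 0, 0, 0.5385, -1, 0.5, -1], [0, 0, 0, 0.5385, -1, 0.5, -1]])

```text
t: 14.88
tcp_pos: [0.63, -0.2128, 0.1511]
tool_rot: [[-0.997, -0.073, -0.001], [-0.073, 0.997, 0.001], [0.001, 0.001, -1.0]]
contact_force: [-0.5, 1.3, -0.4]
gripper_width: 0.998
grip_force: 0.0
```

move_arm(moves=[[0, 0, 0, 0, 0, 0, -1], [0, 0, 0, 0, 0, -0.25, -1], [0, 0, 0, 0, 0, -0.45, -1], [0, 0, 0, 0, 0, -0.54, -1], [0, 0, 0, 0, 0, -0.54, -1], [0, 0, 0, 0, 0, -0.54, -1], [0, 0, 0, 0, 0, -0.54, 1], [0, 0, 0, 0, 0, -0.54, 1], [0, 0, 0, 0, 0, -0.54, 1], [0, 0, 0, 0, 0, -0.54, 1], [0, 0, 0, 0, 0, -0.54, 1], [0, 0, 0, 0, 0, -0.54, 1], [0, 0, 0, 0, 0, -0.54, 1], [0, 0, 0, 0, 0, -0.54, 1]])

```text
t: 16.62
tcp_pos: [0.6307, -0.2121, 0.0452]
tool_rot: [[-0.997, -0.075, 0.002], [-0.075, 0.997, -0.001], [-0.001, -0.001, -1.0]]
contact_force: [-1.3, 1.1, 6.6]
gripper_width: 0.592
grip_force: 25.3
```

Run:
```python
from h import *
a=vision.read_camera("scene")[60:340,150:450]
b=vision.read_camera("top")[130:330,140:420]
cv2.imwrite("pics/p2.png",np.hstack([cv2.resize(a,(400,373)),cv2.resize(b,(400,373))])[:,:,::-1])
```

```text
(no output)
```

View pics/p2.png

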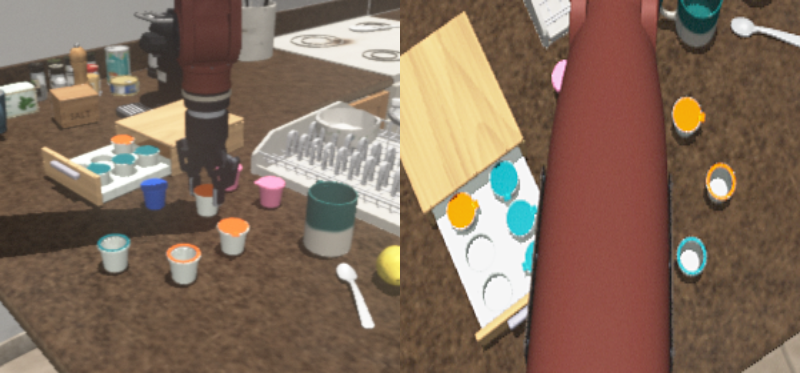

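Three teal pods stand level in the right row, at roughly (505,180), (520,217) and (530,258) in the right half, and the orange pod is gripped. On to the left-middle well.

move_arm(moves=[[0, 0, 0, 0, 0, 0.06, 1], [0, 0, 0, 0, 0, 0.3, 1], [0, 0, 0, 0, 0, 0.5, 1], [0, 0, 0, 0, 0.1, 0.5, 1], [0, 0, 0, -0.05, 0.35, 0.5, 1], [0, 0, 0, -0.1, 0.6, 0.5, 1], [0, 0, 0, -0.18, 0.85, 0.5, 1], [0, 0, 0, -0.2615, 1, 0.5, 1]])

```text
t: 17.73
tcp_pos: [0.5765, -0.009, 0.1434]
tool_rot: [[-0.997, -0.077, -0.001], [-0.077, 0.997, 0.001], [0.001, 0.001, -1.0]]
contact_force: [-0.1, 0.6, 0.4]
gripper_width: 0.594
grip_force: 26.2
```

move_arm(moves=[[0, 0, 0, 0, 0.2, 0, 1], [0, 0, 0, 0, 0.4, 0, 1], [0, 0, 0, 0, 0.442, 0, 1], [0, 0, 0, 0, 0.442, 0, 1], [0, 0, 0, 0, 0.442, -0.1, 1], [0, 0, 0, 0, 0.442, -0.25, 1], [0, 0, 0, 0, 0.442, -0.36, 1], [0, 0, 0, 0, 0.442, -0.43, 1], [0, 0, 0, 0, 0.442, -0.46, 1], [0, 0, 0, 0, 0.442, -0.46, 1], [0, 0, 0, 0, 0.442, -0.46, 1]])

```text
t: 19.1
tcp_pos: [0.5781, 0.0765, 0.0524]
tool_rot: [[-0.997, -0.075, 0.001], [-0.075, 0.997, -0.0], [-0.001, -0.0, -1.0]]
contact_force: [-1.0, 0.2, 0.2]
gripper_width: 0.592
grip_force: 26.2
```

move_arm(moves=[[0, 0, 0, 0, 0, 0, -0.6], [0, 0, 0, 0, 0, 0, -0.6], [0, 0, 0, 0, 0, 0, -0.6], [0, 0, 0, 0, 0, 0, -0.6], [0, 0, 0, 0, 0, 0.1, -0.6], [0, 0, 0, 0, 0, 0.3, -0.6], [0, 0, 0, 0, 0, 0.5, -0.6], [0, 0, 0, 0, -0.15, 0.5, -0.6], [0, 0, 0, 0, -0.4, 0.5, -0.6], [0, 0, 0, 0, -0.7, 0.5, -0.6], [0, 0, 0, 0, -0.95, 0.5, -0.6], [0, 0, 0, 0, -1, 0.5, -0.6]])

```text
t: 20.6
tcp_pos: [0.5779, -0.1264, 0.1535]
tool_rot: [[-0.997, -0.071, 0.001], [-0.071, 0.997, -0.001], [-0.001, -0.001, -1.0]]
contact_force: [0.0, 0.6, 0.5]
gripper_width: 0.802
grip_force: 0.0
```

move_arm(moves=[[0, 0, 0, 0, -0.25, 0, -1], [0, 0, 0, 0, -0.5, 0, -1], [0, 0, 0, 0, -0.8, 0, -1], [0, 0, 0, 0, -1, 0, -1], [0, 0, 0, 0, -1, 0, -1]])

```text
t: 21.22
tcp_pos: [0.5777, -0.3253, 0.1526]
tool_rot: [[-0.997, -0.072, 0.001], [-0.072, 0.997, -0.0], [-0.0, -0.001, -1.0]]
contact_force: [-0.7, 0.0, 0.3]
gripper_width: 1.006
grip_force: 0.0
```

move_arm(moves=[[0, 0, 0, 0.02, -0.037, 0, -1], [0, 0, 0, 0.02, -0.037, 0, -1], [0, 0, 0, 0.02, -0.037, -0.25, -1], [0, 0, 0, 0.02, -0.037, -0.45, -1], [0, 0, 0, 0.02, -0.037, -0.54, -1], [0, 0, 0, 0.02, -0.037, -0.54, -1], [0, 0, 0, 0.02, -0.037, -0.54, -1], [0, 0, 0, 0.02, -0.037, -0.54, 1], [0, 0, 0, 0.02, -0.037, -0.54, 1], [0, 0, 0, 0.02, -0.037, -0.54, 1], [0, 0, 0, 0.02, -0.037, -0.54, 1], [0, 0, 0, 0.02, -0.037, -0.54, 1], [0, 0, 0, 0.02, -0.037, -0.54, 1], [0, 0, 0, 0.02, -0.037, -0.54, 1], [0, 0, 0, 0.02, -0.037, -0.54, 1]])

```text
t: 23.1
tcp_pos: [0.5823, -0.3312, 0.0453]
tool_rot: [[-0.997, -0.075, 0.001], [-0.075, 0.997, -0.001], [-0.001, -0.001, -1.0]]
contact_force: [-0.5, 1.0, 5.3]
gripper_width: 0.589
grip_force: 25.2
```

move_arm(moves=[[0, 0, 0, 0, 0, 0.06, 1], [0, 0, 0, 0, 0, 0.3, 1], [0, 0, 0, 0, 0, 0.5, 1], [0, 0, 0, 0, 0.1, 0.5, 1], [0, 0, 0, -0.05, 0.35, 0.5, 1], [0, 0, 0, -0.1, 0.6, 0.5, 1], [0, 0, 0, -0.13, 0.85, 0.5, 1], [0, 0, 0, -0.13, 1, 0.5, 1]])

```text
t: 24.1
tcp_pos: [0.5547, -0.1277, 0.1434]
tool_rot: [[-0.997, -0.076, -0.001], [-0.076, 0.997, 0.001], [0.001, 0.001, -1.0]]
contact_force: [-0.3, -0.4, -0.1]
gripper_width: 0.59
grip_force: 26.3
```

move_arm(moves=[[0, 0, 0, -0.05, 0.25, 0, 1], [0, 0, 0, -0.1, 0.5, 0, 1], [0, 0, 0, -0.15, 0.75, 0, 1], [0, 0, 0, -0.2, 0.95, 0, 1], [0, 0, 0, -0.2, 1, 0, 1], [0, 0, 0, -0.2, 1, 0, 1]])

```text
t: 24.85
tcp_pos: [0.5155, 0.0697, 0.1436]
tool_rot: [[-0.997, -0.076, -0.0], [-0.076, 0.997, -0.0], [0.0, -0.0, -1.0]]
contact_force: [0.8, 0.4, -1.4]
gripper_width: 0.592
grip_force: 26.3
```

move_arm(moves=[[0, 0, 0, 0, 0.013, 0, 1], [0, 0, 0, 0, 0.013, -0.1, 1], [0, 0, 0, 0, 0.013, -0.25, 1], [0, 0, 0, 0, 0.013, -0.36, 1], [0, 0, 0, 0, 0.013, -0.43, 1], [0, 0, 0, 0, 0.013, -0.46, 1], [0, 0, 0, 0, 0.013, -0.46, 1], [0, 0, 0, 0, 0.013, -0.46, 1]])

```text
t: 25.85
tcp_pos: [0.516, 0.0718, 0.0522]
tool_rot: [[-0.997, -0.075, 0.0], [-0.075, 0.997, -0.0], [-0.0, -0.0, -1.0]]
contact_force: [-0.5, 0.3, -1.1]
gripper_width: 0.591
grip_force: 26.3
```

move_arm(moves=[[0, 0, 0, 0, 0, 0, -0.6], [0, 0, 0, 0, 0, 0, -0.6], [0, 0, 0, 0, 0, 0, -0.6], [0, 0, 0, 0, 0, 0, -0.6], [0, 0, 0, 0, 0, 0.1, -0.6], [0, 0, 0, 0, 0, 0.3, -0.6], [0, 0, 0, 0, 0, 0.5, -0.6], [0, 0, 0, -0.1, -0.05, 0.5, -0.6], [0, 0, 0, -0.3, -0.15, 0.5, 1], [0, 0, 0, -0.5, -0.2535, 0.5, 1], [0, 0, 0, -0.5785, -0.2535, 0.5, 1], [0, 0, 0, -0.5785, -0.2535, 0.5, 1], [0, 0, 0, -0.5785, -0.2535, 0.5, 1], [0, 0, 0, -0.5785, -0.2535, 0.5, 1], [0, 0, 0, -0.5785, -0.2535, 0.5, 1]])

```text
t: 27.72
tcp_pos: [0.4003, 0.0214, 0.1518]
tool_rot: [[-0.997, -0.075, -0.001], [-0.075, 0.997, 0.0], [0.001, 0.0, -1.0]]
contact_force: [0.4, -0.4, 0.0]
gripper_width: 0.002
grip_force: 0.0
```

Run:
```python
from h import *
a=vision.read_camera("scene")[60:340,150:450]
b=vision.read_camera("top")[130:330,140:420]
cv2.imwrite("pics/p3.png",np.hstack([cv2.resize(a,(400,373)),cv2.resize(b,(400,373))])[:,:,::-1])
```

```text
(no output)
```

View pics/p3.png

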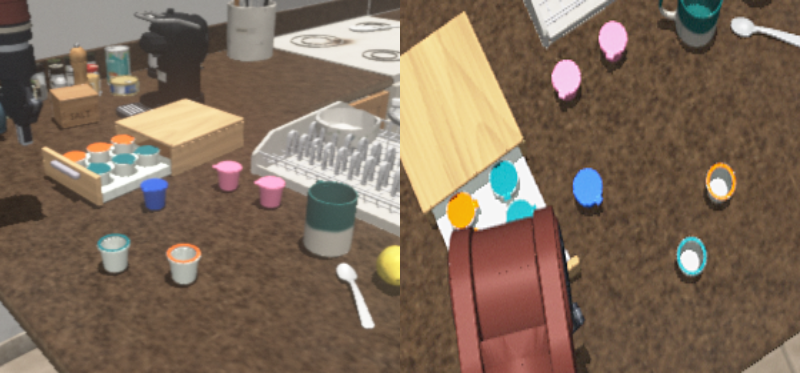

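All six pods are level in their rows, three orange on the left and three teal on the right, and the empties are untouched. Next: lower the closed fingers in front of the ledge and push.

move_arm(moves=[[0, 0, 0, 0, 0, -0.2, 1], [0, 0, 0, 0, 0, -0.4, 1], [0, 0, 0, 0, 0, -0.47, 1], [0, 0, 0, 0.05, 0.004, -0.47, 1], [0, 0, 0, 0.1, 0.008, -0.47, 1], [0, 0, 0, 0.15, 0.011, -0.47, 1], [0, 0, 0, 0.2, 0.015, -0.47, 1], [0, 0, 0, 0.25, 0.019, -0.47, 1], [0, 0, 0, 0.3, 0.023, -0.47, 1], [0, 0, 0, 0.35, 0.026, -0.47, 1], [0, 0, 0, 0.4, 0.03, -0.47, 1], [0, 0, 0, 0.45, 0.034, -0.47, 1], [0, 0, 0, 0.5, 0.038, -0.47, 1]])

```text
t: 29.45
tcp_pos: [0.5007, 0.0287, 0.0579]
tool_rot: [[-0.997, -0.075, -0.0], [-0.075, 0.997, -0.0], [0.0, -0.0, -1.0]]
contact_force: [-2.3, -1.8, 1.1]
gripper_width: -0.001
grip_force: 0.9
```

move_arm(moves=[[0, 0, 0, 0.05, 0.004, 0, 1], [0, 0, 0, 0.1, 0.008, 0, 1], [0, 0, 0, 0.15, 0.011, 0, 1], [0, 0, 0, 0.2, 0.015, 0, 1], [0, 0, 0, 0.25, 0.019, 0, 1], [0, 0, 0, 0.3, 0.023, 0, 1], [0, 0, 0, 0.35, 0.026, 0, 1], [0, 0, 0, 0.4, 0.03, 0, 1], [0, 0, 0, 0.45, 0.034, 0, 1], [0, 0, 0, 0.5, 0.038, 0, 1], [0, 0, 0, 0.54, 0.041, 0, 1], [0, 0, 0, 0.57, 0.043, 0, 1], [0, 0, 0, 0.59, 0.044, 0, 1], [0, 0, 0, 0.6, 0.045, 0, 1]])

```text
t: 31.2
tcp_pos: [0.6203, 0.0379, 0.058]
tool_rot: [[-0.997, -0.075, 0.0], [-0.075, 0.997, 0.0], [-0.0, 0.0, -1.0]]
contact_force: [-1.0, 0.1, 0.7]
gripper_width: -0.002
grip_force: 0.7
```

move_arm(moves=[[0, 0, 0, 0.01, 0.001, 0, 1], [0, 0, 0, 0.02, 0.0015, 0, 1], [0, 0, 0, 0.03, 0.002, 0, 1], [0, 0, 0, 0.035, 0.002, 0, 1], [0, 0, 0, 0.035, 0.002, 0, 1]])

```text
t: 31.82
tcp_pos: [0.6272, 0.0382, 0.058]
tool_rot: [[-0.997, -0.075, 0.0], [-0.075, 0.997, 0.0], [-0.0, 0.0, -1.0]]
contact_force: [-0.0, -0.3, -1.9]
gripper_width: 0.001
grip_force: 0.0
```

move_arm(moves=[[0, 0, 0, 0.01, 0.001, 0, 1], [0, 0, 0, 0.02, 0.0015, 0, 1], [0, 0, 0, 0.03, 0.002, 0, 1], [0, 0, 0, 0.03, 0.002, 0, 1]])

```text
t: 32.33
tcp_pos: [0.6317, 0.0386, 0.0579]
tool_rot: [[-0.997, -0.075, -0.003], [-0.075, 0.997, -0.0], [0.003, -0.0, -1.0]]
contact_force: [-10.3, -0.4, 6.7]
gripper_width: 0.0
grip_force: 5.0
```

The force rose to 10 N right where the shut position was predicted. Backing off and checking.

move_arm(moves=[[0, 0, 0, -0.05, -0.004, 0, 1], [0, 0, 0, -0.3, -0.023, 0, 1], [0, 0, 0, -0.6, -0.045, 0, 1], [0, 0, 0, -0.9, -0.3, 0.3, 1], [0, 0, 0, -1, -0.6, 0.7, 1], [0, 0, 0, -1, -0.9, 1, 1], [0, 0, 0, -1, -1, 1, 1], [0, 0, 0, -1, -1, 1, 1]])

```text
t: 33.33
tcp_pos: [0.4328, -0.1633, 0.2601]
tool_rot: [[-0.997, -0.074, 0.003], [-0.074, 0.997, -0.002], [-0.003, -0.002, -1.0]]
contact_force: [0.8, -0.8, -0.5]
gripper_width: -0.001
grip_force: 0.0
```

Run:
```python
from h import *
a=vision.read_camera("scene")[60:340,150:450]
im=vision.read_camera("top"); b=im[130:330,100:380]
cv2.imwrite("pics/p4.png",np.hstack([cv2.resize(a,(400,373)),cv2.resize(b,(400,373))])[:,:,::-1])
print(ray("top",[(364,226),(344,267)],.045).round(3))
cs,_=cv2.findContours(mask(im,"wood"),cv2.RETR_EXTERNAL,cv2.CHAIN_APPROX_NONE)
for c in cs:
    p=c.reshape(-1,2)
    if cv2.contourArea(c)>300 and 100<p[:,0].mean()<280 and p[:,1].mean()>100:
        r=cv2.minAreaRect(ray("top",p,.07)[:,:2].astype(np.float32)); print(p.mean(0),r)
```

```text
[[ 0.474 -0.338  0.045]
 [ 0.406 -0.244  0.045]]
[172.60063898 193.08626198] ((0.7674337029457092, 0.05074924975633621), (0.23765148222446442, 0.21671119332313538), 3.495803117752075)
```

View pics/p4.png

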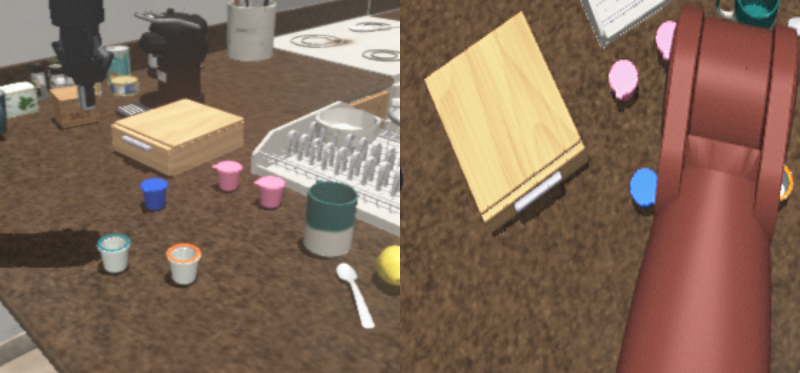

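The drawer front is flush with the cabinet, with the ledge at about (538,193) in the right half. Both empties stand where they were.

```bash
python3 -c "
from workcell import job; print(job.sign_off())"
```

```text
the job is handed in; nothing more can be done
None
```

I put the four sealed pods away in the rows matching their foil colour, pushed the drawer shut, left both empties where they stood, and handed the job in at about 33 s; no verdict came back.

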